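# Clamp a tenoned post in the drilling jig

## Task

Get the post in the drilling jig ready for its peg hole: swing the jig's gate shut so that it pushes the post home against the fence, lay the latch's hook over the keeper on the gate, and throw the red lever right over, past centre and down flat, so that the latch clamps the post by itself. Leave the tools and the other posts on the bench as they are.

Things in the scene. Friction and masses are not known exactly. Their poses are not given: they have to be found in the camera images.
- jig: Plywood drilling jig bolted to the bench: board 335 x 200 x 18 mm. Origin at bench height, 160 mm from the latch end, midway across. x along the post (latch end, nearer the robot, at -x), y from the fence (face at y -35) to the gate (+y side), z up. An end block (x -154 to -72, y -85 to 33, top 78) carries the latch, working in the plane x = -112. Bush plate over x 63 to 107, top 112.
- post_center (a point): Centre of the loose post in the jig: 70 x 70 x 200 mm, its own x along it, the last 60 mm (+x) a 36 mm thick tenon, about 0.4 kg. It lies on the board (top face at 88 mm), starts up to 8 mm off the fence and slightly askew. Home against the fence its centre is at y = 0 in the jig.
- gate (a joint): Opening of the gate, rad: 0 = shut, parallel to the fence with its pad on a post that is home; starts 0.2 to 0.5. A wooden bar 268 mm long, 40 mm thick (jig y 45 to 85 when shut), 20 to 78 mm above the bench, swinging level about an upright pin at its far end. Light friction (about 1 N at the free end); stays where left.
- gate_hinge (a point): A point on the gate's upright hinge axis, 49 mm above the bench (jig x 130, y 65 mm).
- gate_face (a point): Point on the gate's outer face where it can be pushed shut: 170 mm from the hinge axis along the gate, 60 mm above the bench. Own x points along the gate to the hinge, own y straight out of the face, away from the post.
- keeper (a point): Seat on the keeper, on top of the gate 242 mm from its hinge: where the crossbar's centre lies when hooked, 98 mm above the bench (jig y 58 with the gate shut). Steel foot 46 x 40 mm, ledge at 94 mm; on the latch side of the seat a lip 30 mm wide, 6 thick, top at 115 mm, leaning a little away from the latch: the crossbar drops behind it (+y side). Axes as the gate's.
- bar (a point): Middle of the crossbar of the hook: a U-bolt of 8 mm rod, 58 mm wide (inside 42), legs passing either side of the lip. The bar runs along the jig's x, 116 mm from bail_pivot. It starts standing 45 to 63 degrees above level towards the keeper, held by a stiff pivot (1 to 3 N pushes it down); below about 35 degrees it drops by itself. With gate shut and lever open it lands 10 to 17 mm past it.
- bail_pivot (a point): Pivot of the hook on the lever: 24 mm from the lever pivot, straight above it when the lever is at 0; the hook turns in the plane x = -112 of the jig.
- lever (a joint): Angle of the red lever, rad: 0 = open, upright (leaning 0.128 towards the keeper), growing as it is thrown away from the keeper (to the jig's -y). The hook comes tight at about 0.9; 1.57 is dead centre; 1.70 the stop, lever level over the end block. Starts 0 to 0.12, stays where left, takes up to 6 N at the grip; past centre the sprung hook holds it down.
- lever_pivot (a point): Lever's pivot axis, 98 mm above the bench, at jig x -112, y -38. The axis runs along the jig's x; this point has the jig's axes.
- lever_grip (a point): A point inside the lever, 85 mm from its pivot, in the middle of its red grip: 24 mm wide (jig x), 18 mm thick, from 46 to 119 mm from the pivot.
- bottle: Bystander to leave alone: aluminium drinking bottle, 68 mm across, 172 mm tall; origin under its centre.
- tape: Bystander to leave alone: yellow tape measure, 68 x 36 x 64 mm, standing on the bench by the latch end of the jig; origin under its centre.
- chisel: Bystander to leave alone: bench chisel, 255 mm, lying beside the jig on the lever's side; origin near its middle.
- mallet: Bystander to leave alone: wooden mallet, 270 mm long, 70 mm high, lying on the robot's left; origin in the handle.
- square: Bystander to leave alone: try square, 100 x 170 mm, lying on the robot's left; origin near its middle.
- pegs: Bystander to leave alone: bundle of three oak pegs, 130 x 50 x 18 mm, lying by the jig beyond the lever's end; origin under its centre.
- post_tall: Bystander to leave alone: spare tenoned post, 70 x 70 mm, 190 mm tall, standing at the robot's right; origin under its centre.
- post_short: Bystander to leave alone: shorter spare post, 70 x 70 mm, 140 mm tall, standing at the robot's right; origin under its centre.
- post: The same loose post; origin under its centre, on its lower face.
Mind the look-alikes: they are no part of the job. What is shaped like the post but green or purple is not meant.

How it is judged:
By the outcome, as a careful person would: the job done as asked, in the order asked, and still so for the second after the job is handed in, with the robot touching nothing.
It also fails if it takes over 58 s, if anything falls off the work surface, if the arm or the gripper's body presses on something with over 40 N, if the wrist force passes 120 N, or if a joint passes its speed limit or range.

## Robot

A 6-joint arm with a two-finger parallel gripper is mounted at the origin on the work surface. World frame = base frame: x ahead of the robot, y to its left, z up, the work surface at z = 0. Lengths are in mm, angles in rad, forces in N, time in s.
With the tool pointing down it reaches from about 225 to 875 mm from the base axis. Payload 3.4 kg.
Tool frame: the origin (TCP) lies at the very end of the fingers, on their centre line; the grasp point (between the pads) lies 19 mm behind it (manip.pinch_z is the distance from the TCP to the grasp point, in mm); x points along the fingers, y is the direction in which the jaws open and shut, and the axes are right-handed (so a half turn about x gives the same grasp; the last joint's range is limited). The gripper opens to 85 mm and grips with 20 to 120 N. Pads are 22 mm wide; open, the fingers measure 114 mm over their backs; the gripper's body (76 mm by 85 mm) begins 54 mm behind the grasp point. The pads swing forward as they close: fully open they stand 13 mm farther back than shut.
Start: joints at [-1.264, 0.276, 1.505, -0, 1.361, -0.121], TCP at [238.553, -523.216, 231.328] pointing down, gripper open.
Joint ranges: [-2.89, 2.89], [-0.75, 2.08], [0.22, 2.7], [-1.18, 4.32], [0.11, 2.71], [-2.7, 2.7]. Speed limits (rad/s): [2.57, 2.57, 3.14, 3.14, 3.14, 3.14].

## Interface

Orientations are given as [roll, pitch, yaw] about the fixed x, y, z axes, in that order (R = Rz(yaw) Ry(pitch) Rx(roll)).
In Python, from cell import manip, optics, job_done, nets gives the robot as it stands. The module is installed in compiled form; this text tells all that it offers.
- The arm moves only by the shell command python3 -m handwheel 'ROWS' [FORCE]. ROWS is JSON, one flat list of numbers, 7 for each row, row after row: the shift along the tool's x, y, z in mm, then the turn, a rotation vector about the tool's x, y, z in degrees, then the closure in counts, from 0 (fully open) to 255 (shut). A call has 1 to 8 rows; each row is the pose to reach, as a shift and turn from the pose measured when the call began, along the tool's axes at that moment; what a row does not reach only later rows make up. A row lasts 1/12 s, in which the tool goes at most 41.7 mm and 7.16 degrees, less where a joint would pass 70% of its speed; a pose out of reach is approached as far as the arm can. A call with a gripper value outside its range is refused whole. The fingers move at their own pace and stop on an object; FORCE is the grip in N (left out, the last holds). Time passes only in rows, so rows that repeat a pose let the fingers close. It gives the time, the measured TCP pose, the force and the opening at its end, in the units of the state.
- manip.state(): the state, without advancing time (a new reading comes with each control period).
- optics.camera(name): name is "side" or "top"; returns a dict with "image" (384x512x3 uint8, red, green, blue), "fovy" (degrees; the focal length in pixels is half the picture's height over the tangent of half this angle, whatever the lens; pixels are square), "cx", "cy" (the principal point, pixels), "k1" (the pictures are not rectified: a ray, as slopes to the right and down, at radius r is drawn at 1 + k1 r^2 times it, then the intrinsics apply), "view" (4x4, takes a point from world to camera coordinates). Camera axes: x right, y down, z forward; pixel columns grow to the right and rows downward; lengths in mm; the calibration is good to about 2 mm. A picture is of the moment at which its call begins. There is no depth.
- job_done(): hands the job in, once; it reports no verdict.
Trained networks look in the newest picture that a camera, given by its name, has taken for a name from the list of things; names that differ only in an ending like _2 or _b are one class to them, and where a whole thing is asked for, a point or a joint stands for the part that bears it (a point fixed in the world has none). Each returns a list of dicts, best first, with "score" (0 to 1); they miss things now and then, are a little off and sometimes report something else, mostly with a low value. They report only what shows in the picture. A call takes as long as a camera call. They do not tell look-alikes from the thing itself.
- nets.recognise(camera, query): "at" ([x, y, z] in mm, in the coordinates of the camera as it stood for that picture, good to about 4 mm: the middle of the surface that is visible of it).
The state is a dict: "t": time; "qpos": joint angles; "joint_velocities": joint speeds; "effort": joint torques, N m; "ee_pos": TCP position; "eef_rot": TCP orientation; "contact_force": force on the tool from outside, world axes, zero at the start; "torque": the same for the moment, N m; "gripper_width": finger opening in mm.
Only numpy, scipy, OpenCV 4.12 (cv2) and the standard library are available. Lean on these libraries where they do the work, as an engineer would, in place of code of your own. Each camera call takes 0.05 s, during which the arm holds its last target.

## Working session

There is one attempt and no reset: what is moved stays moved. The work goes in short steps, Python scripts to look and compute and a shell command to move; the robot and the scene stay as the last step left them, time stands still between calls to the robot, and variables do not carry over. Pictures are saved under pics/ and viewed, and the job is handed in when it is done.

```bash
mkdir -p pics; cat > h.py <<'E'
import numpy as np, cv2
from cell import manip, optics, job_done, nets
from scipy.spatial.transform import Rotation as R
def snap(name,fn,up=None):
    c=optics.camera(name); im=c["image"][:,:,::-1].copy()
    if up is not None:
        x0,y0,x1,y1,s=up; im=cv2.resize(im[y0:y1,x0:x1],None,fx=s,fy=s,interpolation=cv2.INTER_CUBIC)
    cv2.imwrite("pics/"+fn,im); return c
def foc(c): return 192/np.tan(np.radians(c["fovy"])/2)
def proj(c,p):
    V=np.array(c["view"]); q=V[:3,:3]@np.array(p)+V[:3,3]; s=q[:2]/q[2]; s=s*(1+c["k1"]*(s@s)); return foc(c)*s+[c["cx"],c["cy"]]
def ray(c,uv):
    d=(np.array(uv,float)-[c["cx"],c["cy"]])/foc(c); s=d.copy()
    for _ in range(30): s=d/(1+c["k1"]*(s@s))
    V=np.array(c["view"]); Rm=V[:3,:3]; return -Rm.T@V[:3,3], Rm.T@np.array([s[0],s[1],1])
def atz(c,uv,z):
    o,d=ray(c,uv); return o+d*(z-o[2])/d[2]
def tri(c1,u1,c2,u2):
    o,d=ray(c1,u1);p,e=ray(c2,u2); t=np.linalg.lstsq(np.c_[d,-e],p-o,rcond=None)[0]; a=o+d*t[0];b=p+e*t[1]; return (a+b)/2,np.linalg.norm(a-b)
def world(c,at):
    V=np.array(c["view"]); return V[:3,:3].T@(np.array(at)-V[:3,3])
def rot(s=None):
    s=s or manip.state(); return R.from_euler('xyz',s["eef_rot"])
E
python3 - <<'E'
from h import *
np.set_printoptions(precision=1,suppress=True)
s=manip.state(); print(s); print(rot().as_matrix(), manip.pinch_z)
for n in("top","side"):
    c=snap(n,n+"0.png"); print(n,c["fovy"],c["cx"],c["cy"],c["k1"],np.array(c["view"]))
    for q in["jig","post_center","gate","gate_face","keeper","bar","bail_pivot","lever","lever_pivot","lever_grip","gate_hinge","tape","bottle","chisel","post_tall","post_short","mallet","pegs"]:
        print(q,[(round(d["score"],2),world(c,d["at"]).round()) for d in nets.recognise(n,q)[:2]])
E
```

```text
{'t': 0.0, 'qpos': array([-1.3,  0.3,  1.5, -0. ,  1.4, -0.1]), 'joint_velocities': array([-0., -0., -0.,  0., -0.,  0.]), 'effort': array([ -0. , -41.7, -24.6,   0. ,   0. ,   0. ]), 'ee_pos': array([ 238.4, -522.7,  230.5]), 'eef_rot': array([-1.7,  1.6,  1.9]), 'contact_force': array([-0.3, -0.4, -0.5]), 'torque': array([0.1, 0. , 0. ]), 'gripper_width': 85.40120141638467}
[[-0.   0.4 -0.9]
 [ 0.  -0.9 -0.4]
 [-1.  -0.  -0. ]] 18.700000000000003
top 57.11948218336206 251.84827720316653 191.4597420009756 -0.09405797879599824 [[  -0.    -1.    -0.    38.9]
 [  -1.     0.    -0.1  520.8]
 [   0.1    0.    -1.  1189.3]
 [   0.     0.     0.     1. ]]
jig [(0.83, array([600., -34.,  80.]))]
post_center [(0.94, array([692., 230.,  71.])), (0.84, array([633., -48.,  86.]))]
gate [(0.96, array([592.,  54.,  80.])), (0.26, array([319., 410.,  11.]))]
gate_face [(0.77, array([593.,  50.,  77.]))]
keeper [(0.76, array([589.,  53.,  78.])), (0.29, array([ 522., -113.,  194.]))]
bar []
bail_pivot [(0.84, array([ 522., -116.,  195.])), (0.64, array([ 292., -387.,  137.]))]
lever [(0.48, array([
[... 1544 characters left out ...]
07., -106.,   74.])), (0.59, array([ 472., -505.,  100.]))]
lever_grip [(0.88, array([ 526., -125.,  165.])), (0.49, array([589.,  40.,  80.]))]
gate_hinge [(0.86, array([589.,  41.,  80.])), (0.53, array([ 297., -429.,  129.]))]
tape [(0.74, array([ 386., -113.,   56.])), (0.6, array([ 599., -516.,  137.]))]
bottle [(0.71, array([ 294., -428.,  130.])), (0.2, array([ 600., -516.,  140.]))]
chisel [(0.72, array([ 677., -247.,   20.])), (0.46, array([ 526., -127.,  160.]))]
post_tall [(0.72, array([ 601., -519.,  142.])), (0.45, array([589.,  42.,  79.]))]
post_short []
mallet [(0.85, array([574., 544.,  51.]))]
pegs [(0.96, array([ 560., -368.,   16.])), (0.51, array([ 526., -128.,  163.]))]
```

View pics/top0.png

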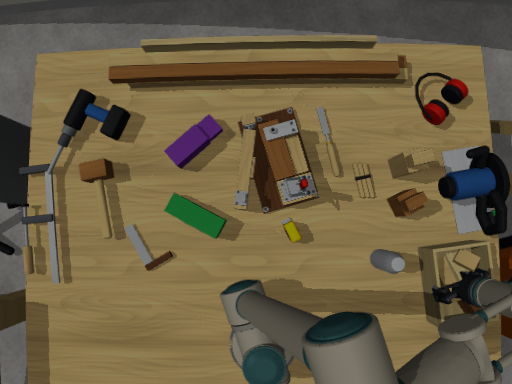

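View pics/side0.png

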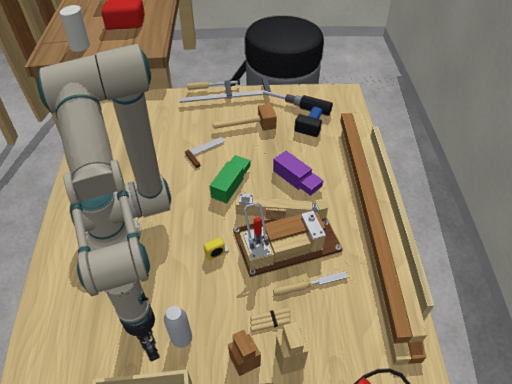

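```bash
python3 - <<'E'
import cv2
a=cv2.imread("pics/top0.png"); cv2.imwrite("pics/t1.png",cv2.resize(a[100:270,180:360],None,fx=3.5,fy=3.5,interpolation=cv2.INTER_CUBIC))
a=cv2.imread("pics/side0.png"); cv2.imwrite("pics/s1.png",cv2.resize(a[110:290,190:370],None,fx=3.3,fy=3.3,interpolation=cv2.INTER_CUBIC))
E
```

```text
(no output)
```

View pics/t1.png

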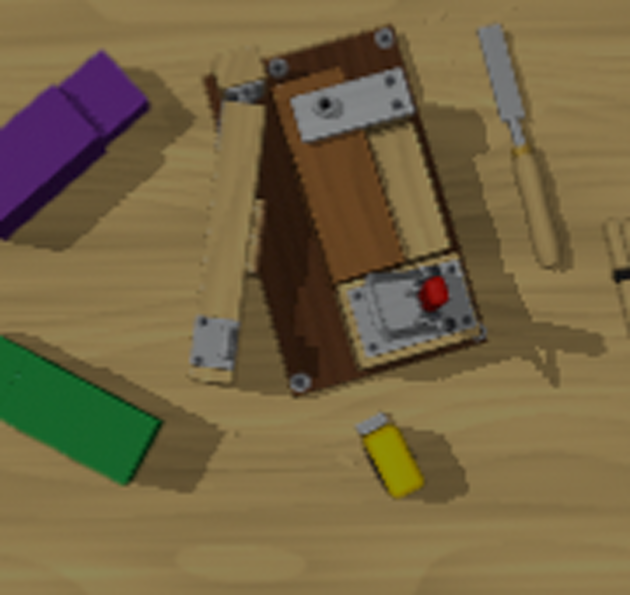

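View pics/s1.png

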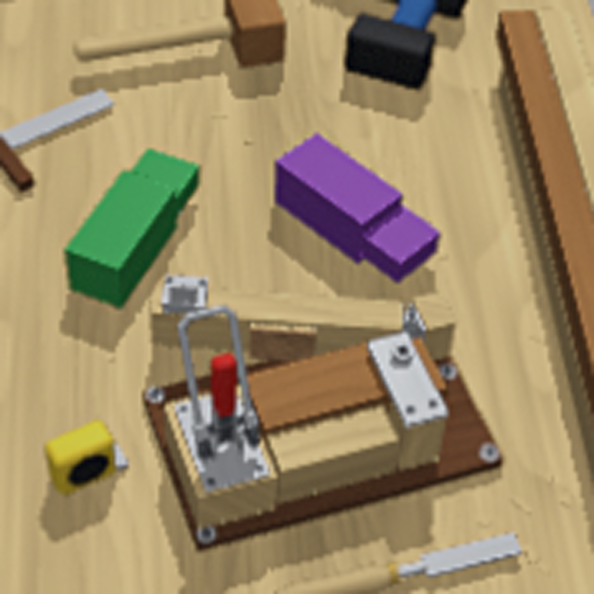

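```bash
cat > fit.py <<'E'
from h import *
from scipy.optimize import least_squares
np.set_printoptions(precision=2,suppress=True)
T=optics.camera("top");S=optics.camera("side")
t=lambda u,v:np.array([180+u/3.5,100+v/3.5])
s=lambda u,v:np.array([190+u/3.3,110+v/3.3])
obs=[(T,t(393,26),(175,-100,18)),(T,t(487,337),(-160,-100,18)),(T,t(293,396),(-160,100,18)),
(S,s(200,548),(-160,-100,18)),(S,s(502,463),(175,-100,18)),(S,s(146,390),(-160,100,18)),
(T,t(338,287),(-72,33,78)),(T,t(455,250),(-72,-85,78))]
def W(p,q):
    c,sn=np.cos(p[2]),np.sin(p[2]); q=np.array(q,float); return np.array([p[0]+c*q[0]-sn*q[1],p[1]+sn*q[0]+c*q[1],q[2]])
f=lambda p:np.concatenate([proj(c,W(p,q))-o for c,o,q in obs])
r=least_squares(f,[600,-40,-0.3],loss='soft_l1',x_scale=[10,10,.1]); print(r.x); print(f(r.x).reshape(-1,2))
np.save("jig.npy",r.x)
E
python3 fit.py
```

```text
[627.72 -64.44   0.26]
[[ 0.01 -1.22]
 [ 0.48  0.8 ]
 [ 0.1  -0.29]
 [-1.51 -1.11]
 [ 0.67 -1.04]
 [-1.65  0.09]
 [-0.09 -0.97]
 [ 0.87 -0.03]]
```

```bash
cat > model.py <<'E'
from h import *
J=np.load("jig.npy")
def W(q,p=J):
    c,sn=np.cos(p[2]),np.sin(p[2]); q=np.array(q,float); return np.array([p[0]+c*q[0]-sn*q[1],p[1]+sn*q[0]+c*q[1],q[2]])
def Jg(w,p=J):
    c,sn=np.cos(p[2]),np.sin(p[2]); d=np.array(w,float)-[p[0],p[1],0]; return np.array([c*d[0]+sn*d[1],-sn*d[0]+c*d[1],d[2]])
def gate(l,n,z,g): return np.array([130-l*np.cos(g)+n*np.sin(g),65+l*np.sin(g)+n*np.cos(g),z])
def lev(r,a,n=0,x=-112): b=.128-a; return np.array([x,-38+r*np.sin(b)+n*np.cos(b),98+r*np.cos(b)-n*np.sin(b)])
def bail(a,e,r=116,x=-112): return np.array([x,-38-24*np.sin(a)+r*np.cos(e),98+24*np.cos(a)+r*np.sin(e)])
E
cat > fit2.py <<'E'
from model import *
from scipy.optimize import least_squares
np.set_printoptions(precision=2,suppress=True)
T=snap("top","a.png");S=snap("side","b.png")
t=lambda u,v:np.array([180+u/3.5,100+v/3.5])
s=lambda u,v:np.array([190+u/3.3,110+v/3.3])
r=least_squares(lambda p:np.concatenate([proj(T,W(gate(p[1],20,78,p[0])))-t(190,378),proj(T,W(gate(p[1],-20,78,p[0])))-t(232,383),
 proj(S,W(gate(p[1],-20,78,p[0])))-s(153,315)]),[.3,268]);g=r.x[0];print(r.x,r.fun)
r=least_squares(lambda p:np.concatenate([proj(S,W(bail(p[0],p[1])))-s(208,314),proj(S,W(lev(119,p[0])))-s(224,360),proj(T,W(lev(119,p[0])))-t(436,284)]),[.05,1.]);print(r.x,r.fun)
a,e=r.x
for c,n,x0,y0,k in((T,"ovt.png",180,100,3.5),(S,"ovs.png",190,110,3.3)):
    im=c["image"][:,:,::-1].copy(); im=cv2.resize(im[y0:y0+180,x0:x0+180],None,fx=k,fy=k,interpolation=cv2.INTER_CUBIC)
    def L(ps,col):
        q=np.array([(proj(c,W(p))-[x0,y0])*k for p in ps]).round().astype(int); cv2.polylines(im,[q.reshape(-1,1,2)],False,col,1)
    L([(-160,-100,18),(175,-100,18),(175,100,18),(-160,100,18),(-160,-100,18)],(0,255,0))
    L([gate(0,0,78,g),gate(0,20,78,g),gate(268,20,78,g),gate(268,-20,78,g),gate(0,-20,78,g)],(255,255,0))
    L([bail(a,e,x=-137),bail(a,e,x=-87)],(255,0,255)); L([bail(a,e,0),bail(a,e)],(255,0,255))
    L([lev(0,a),lev(119,a)],(255,255,255)); L([gate(235,-7,98,g),gate(249,-7,98,g)],(0,0,255))
    cv2.imwrite("pics/"+n,im)
print(W(gate(170,20,60,g)),W(gate(242,-7,98,g)),W(bail(a,e)),W(lev(85,a)))
print(Jg(W(gate(242,-7,98,0))))
E
python3 fit2.py
```

```text
[  0.39 276.86] [ 0.19 -0.54  0.33 -0.53 -1.18 -0.61]
[0.1  1.08] [-0.64  0.48 -0.73 -0.16  0.67  1.33]
[570.86  73.91  60.  ] [495.93  56.63  98.  ] [515.7  -78.94 224.05] [ 528.48 -127.18  182.96]
[-112.   58.   98.]
```

View pics/ovt.png

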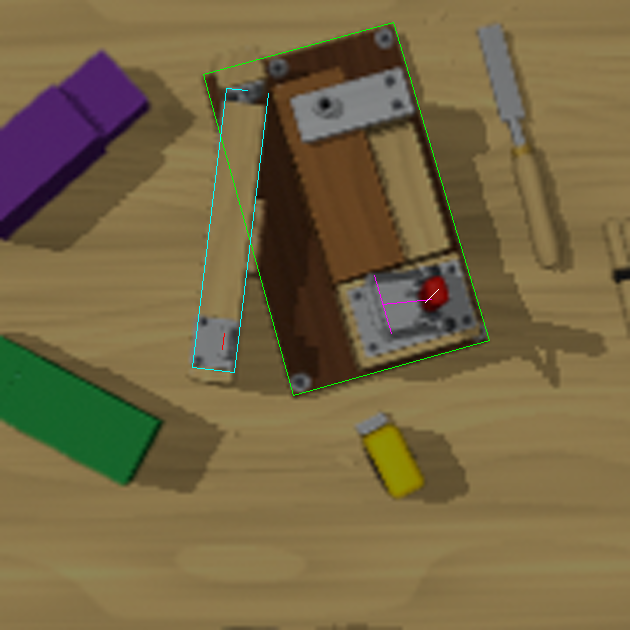

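View pics/ovs.png

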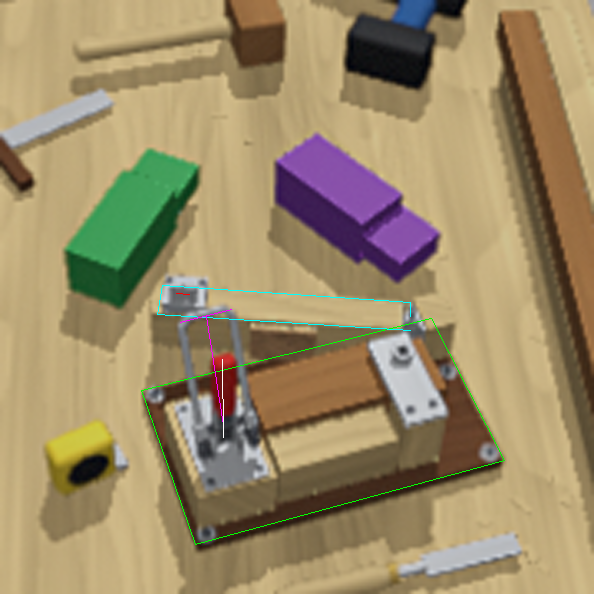

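```bash
cat >> model.py <<'E'
def Rd(tilt=0):
    c,s=np.cos(J[2]),np.sin(J[2])
    return R.from_matrix(np.c_[[0,0,-1.],[s,-c,0],[-c,-s,0]])
def plan(*qs):
    "jig-frame targets -> shift/turn in the tool frame"
    s=manip.state(); r=rot(s); p=s["ee_pos"]
    print("now jig",Jg(p).round(1),"t",round(s["t"],2),"F",np.round(s["contact_force"],1),"w",round(s["gripper_width"],1))
    for q in qs:
        print(q,"shift",r.inv().apply(W(q)-p).round(1),"turn",np.degrees((r.inv()*Rd()).as_rotvec()).round(1))
E
python3 - <<'E'
from model import *
f=gate(180,20,45,.39); n=gate(180,60,45,.39); print(f,n)
plan(tuple(Jg(manip.state()["ee_pos"])+[0,0,60]),(n[0],n[1],290))
T=optics.camera("top")
print(Jg(atz(T,(180+160/3.5,100+420/3.5),70)),Jg(atz(T,(180+150/3.5,100+100/3.5),70)),Jg(atz(T,(180+0,100+337/3.5),70)))
E
```

```text
[-28.87986247 151.93209592  45.        ] [-13.67232587 188.92845831  45.        ]
now jig [-493.7 -343.8  231.3] t 2.1 F [ 0.6 -0.3 -0. ] w 85.8
(np.float64(-493.67684749992617), np.float64(-343.8347706098256), np.float64(291.32516121089196)) shift [-60.   0.  -0.] turn [ 9.7 -0.  -0. ]
(np.float64(-13.67232586692668), np.float64(188.92845831360785), 290) shift [ -58.7 -444.5 -562.7] turn [ 9.7 -0.  -0. ]
[-149.82641679  228.16748897   70.        ] [148.81459109 156.76962191  70.        ] [-33.28830809 354.12495888  70.        ]
```

```bash
python3 -m handwheel '[-40,0,0,5,0,0,255, -70,-10,-10,9.7,0,0,255, -70,-35,-45,9.7,0,0,255, -70,-60,-76,9.7,0,0,255, -70,-85,-108,9.7,0,0,255, -70,-110,-140,9.7,0,0,255, -70,-135,-171,9.7,0,0,255, -70,-160,-203,9.7,0,0,255]' 40; python3 - <<'E'
from model import *
plan((-14,189,290))
E
```

```text
t: 2.82
ee_pos: [357.2, -291.7, 301.5]
eef_rot: [2.084, 1.57, -0.8]
contact_force: [0.4, 0.7, -0.3]
gripper_width: -0.2
now jig [-319.7 -150.4  301.5] t 2.82 F [ 0.4  0.7 -0.3] w -0.2
(-14, 189, 290) shift [  11.4 -339.8 -305.3] turn [-0.1 -0.  -0. ]
```

```bash
python3 -m handwheel '[0,-28,-25,0,0,0,255, 0,-56,-50,0,0,0,255, 0,-84,-75,0,0,0,255, 0,-112,-100,0,0,0,255, 0,-140,-126,0,0,0,255, 0,-168,-151,0,0,0,255, 0,-196,-176,0,0,0,255, 0,-224,-201,0,0,0,255]'; python3 - <<'E'
from model import *
plan((-14,189,200),(-14,189,45))
E
```

```text
t: 3.48
ee_pos: [495.0, -21.9, 301.7]
eef_rot: [2.308, 1.569, -0.575]
contact_force: [-0.2, -1.3, 0.4]
gripper_width: 0.0
now jig [-117.4   75.1  301.7] t 3.48 F [-0.2 -1.3  0.4] w 0.0
(-14, 189, 200) shift [ 101.7 -114.1 -103.2] turn [-0.1 -0.1 -0.1]
(-14, 189, 45) shift [ 256.7 -114.3 -103.1] turn [-0.1 -0.1 -0.1]
```

```bash
python3 -m handwheel '[0,-28,-25,0,0,0,255, 20,-56,-50,0,0,0,255, 40,-84,-75,0,0,0,255, 60,-112,-100,0,0,0,255, 80,-122,-108,0,0,0,255, 100,-122,-108,0,0,0,255]'; python3 - <<'E'
from model import *
c=snap("top","t2.png"); snap("side","s2.png",(150,60,400,300,3))
plan((-14,189,45))
E
```

```text
t: 3.98
ee_pos: [569.8, 127.3, 200.3]
eef_rot: [-2.947, 1.568, 0.456]
contact_force: [0.9, -0.4, 0.0]
gripper_width: 0.1
now jig [-11.3 198.2 197.9] t 4.08 F [ 0.3  0.1 -0.3] w -0.2
(-14, 189, 45) shift [152.9   9.2   1.6] turn [0.1 0.4 0. ]
```

View pics/s2.png

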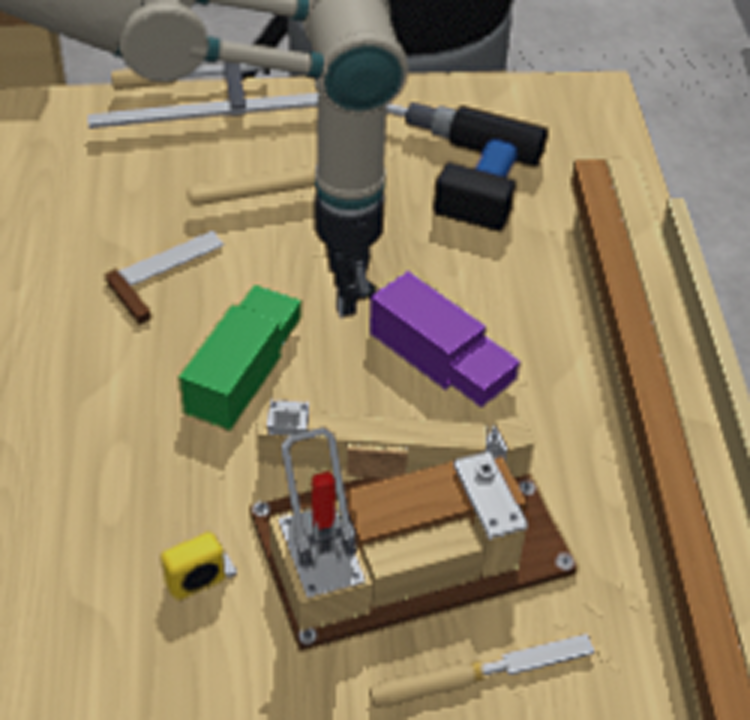

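View pics/t2.png

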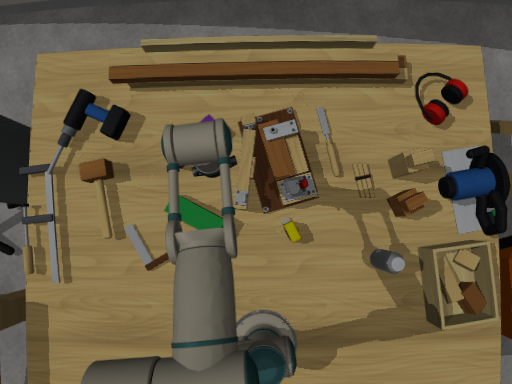

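```bash
python3 -m handwheel '[38,3,0,0,0,0,255, 76,5,1,0,0,0,255, 114,7,1,0,0,0,255, 150,8,1,0,0,0,255, 150,8,1,0,0,0,255]'; python3 - <<'E'
from model import *
plan()
# finger (half-thk 14.5, -y edge) pushing: contact path along gate at l fixed jig x
for g in (.39,.3,.2,.1,.05,0): 
    x=-14; l=(130-x+20*np.sin(g))/np.cos(g); print(g, 65+l*np.sin(g)+20*np.cos(g)+14.5)
E
```

```text
t: 4.5
ee_pos: [561.4, 114.6, 43.0]
eef_rot: [-0.1, 1.552, -2.983]
contact_force: [-2.4, -0.6, -0.6]
gripper_width: 0.1
now jig [-18.2 190.   43. ] t 4.5 F [-2.4 -0.6 -0.6] w 0.1
0.39 160.31565531347113
0.3 144.97945197454743
0.2 129.09702201207267
0.1 114.04861114831398
0.05 106.73103207424681
0 99.5
```

```bash
python3 -m handwheel '[0,15,0,0,0,0,255, 0,27,0,0,0,0,255, 0,37,0,0,0,0,255, 0,47,0,0,0,0,255, 0,57,0,0,0,0,255, 0,67,0,0,0,0,255, 0,75,0,0,0,0,255, 0,80,0,0,0,0,255]'; python3 - <<'E'
from model import *
plan((-16,100,43))
E
```

```text
t: 5.17
ee_pos: [582.5, 35.9, 43.3]
eef_rot: [-0.066, 1.553, -2.95]
contact_force: [-0.4, 0.5, 1.0]
gripper_width: 0.0
now jig [-18.  108.5  43.3] t 5.17 F [-0.4  0.5  1. ] w 0.0
(-16, 100, 43) shift [ 0.2  8.5 -2. ] turn [-0.1  1.   0.1]
```

```bash
python3 -m handwheel '[0,4,0,0,0,0,255, 0,6,0,0,0,0,255, 0,8,0,0,0,0,255, 0,10,0,0,0,0,255, 0,12,0,0,0,0,255, 0,12,0,0,0,0,255]'; python3 - <<'E'
from model import *
plan()
E
```

```text
t: 5.67
ee_pos: [584.0, 26.8, 43.3]
eef_rot: [-0.299, 1.55, 3.099]
contact_force: [-4.7, 9.1, 4.1]
gripper_width: -0.0
now jig [-18.9  99.4  43.3] t 5.67 F [-4.7  9.1  4.1] w -0.0
```

```bash
python3 -m handwheel '[0,2,0,0,0,0,255, 0,5,0,0,0,0,255, 0,5,0,0,0,0,255]'; python3 - <<'E'
from model import *
plan()
c=snap("top","t3.png",(180,90,350,270,3.5)); snap("side","s3.png",(190,110,370,290,3.3))
E
```

```text
t: 5.92
ee_pos: [584.0, 27.0, 43.5]
eef_rot: [-0.64, 1.546, 2.757]
contact_force: [-3.7, 14.7, 4.7]
gripper_width: -0.1
now jig [-18.9  99.6  43.5] t 5.92 F [-3.7 14.7  4.7] w -0.1
```

View pics/s3.png

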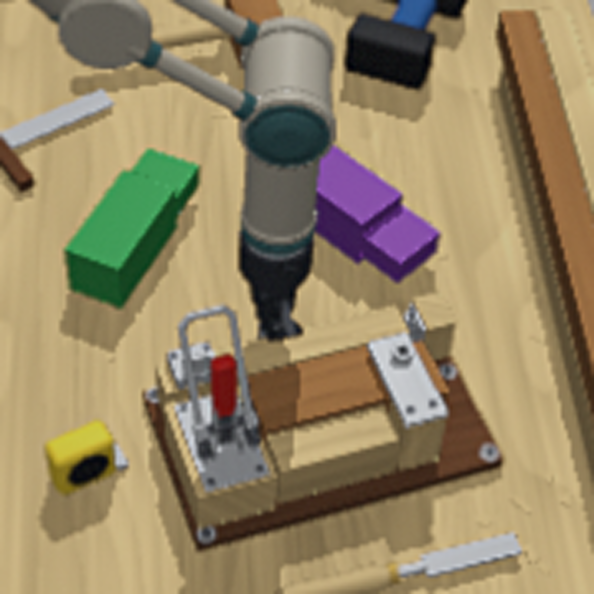

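View pics/t3.png

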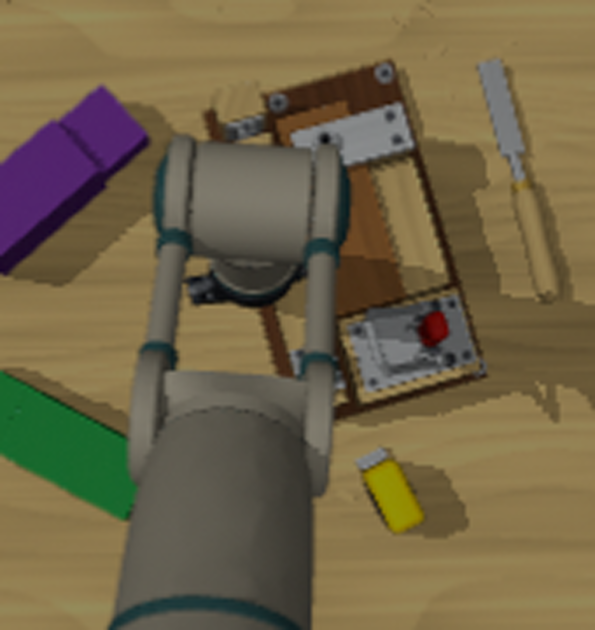

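```bash
python3 -m handwheel '[0,-12,0,0,0,0,255, 0,-22,0,0,0,0,255, -35,-22,0,0,0,0,255, -75,-22,0,0,0,0,255, -115,-20,0,0,0,0,255, -155,-18,0,0,0,0,255, -195,-15,0,0,0,0,255, -225,-15,0,0,0,0,255]'; python3 - <<'E'
from model import *
plan((-112,10,265),(-112,14,240))
E
```

```text
t: 6.68
ee_pos: [586.7, 38.9, 272.5]
eef_rot: [-0.613, 1.552, 2.784]
contact_force: [0.2, -0.2, -0.0]
gripper_width: -0.1
now jig [-13.2 110.4 272.5] t 6.68 F [ 0.2 -0.2 -0. ] w -0.1
(-112, 10, 265) shift [  7.9 100.8  98.3] turn [-0.2  0.9  0.6]
(-112, 14, 240) shift [33.  97.1 97.9] turn [-0.2  0.9  0.6]
```

```bash
python3 -m handwheel '[0,28,28,0,0.9,0.6,255, 0,56,56,0,0.9,0.6,255, 0,84,84,0,0.9,0.6,255, 2,98,98,0,0.9,0.6,255, 8,98,98,0,0.9,0.6,255, 12,98,98,0,0.9,0.6,255]'; python3 - <<'E'
from model import *
T=snap("top","t4.png",(180,90,350,270,3.5)); snap("side","s4.png",(190,110,370,290,3.3))
plan(*[tuple(np.round(bail(.1,e)+[0,-2,3],0)) for e in (1.08,.9,.75,.6,.45,.3,.15)])
E
```

```text
t: 7.18
ee_pos: [516.2, -81.4, 260.9]
eef_rot: [2.594, 1.569, -0.294]
contact_force: [-0.6, 0.5, -0.4]
gripper_width: 0.0
now jig [-111.6   13.6  260. ] t 7.28 F [-0.2  0.3 -0.2] w 0.1
(np.float64(-112.0), np.float64(12.0), np.float64(227.0)) shift [33.   1.6  0.4] turn [-0.2  0.   0.1]
(np.float64(-112.0), np.float64(30.0), np.float64(216.0)) shift [ 44.1 -16.4   0.4] turn [-0.2  0.   0.1]
(np.float64(-112.0), np.float64(42.0), np.float64(204.0)) shift [ 56.1 -28.4   0.5] turn [-0.2  0.   0.1]
(np.float64(-112.0), np.float64(53.0), np.float64(190.0)) shift [ 70.1 -39.4   0.5] turn [-0.2  0.   0.1]
(np.float64(-112.0), np.float64(62.0), np.float64(175.0)) shift [ 85.1 -48.4   0.5] turn [-0.2  0.   0.1]
(np.float64(-112.0), np.float64(68.0), np.float64(159.0)) shift [101.1 -54.4   0.5] turn [-0.2  0.   0.1]
(np.float64(-112.0), np.float64(72.0), np.float64(142.0)) shift [118.1 -58.3   0.5] turn [-0.2  0.   0.1]
```

View pics/s4.png

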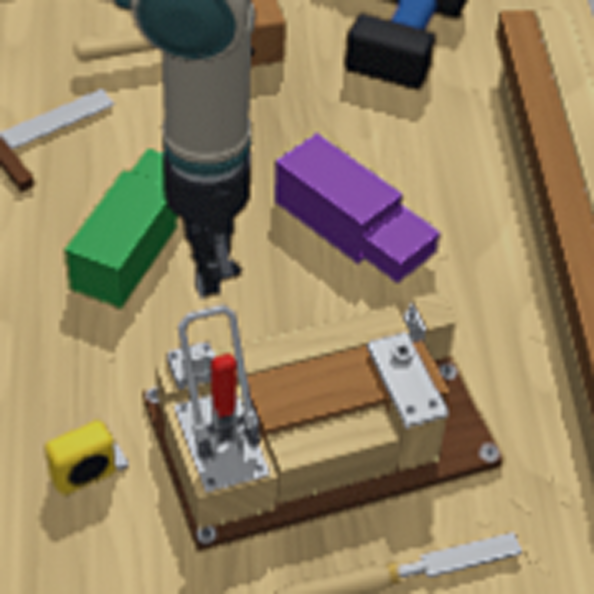

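View pics/t4.png

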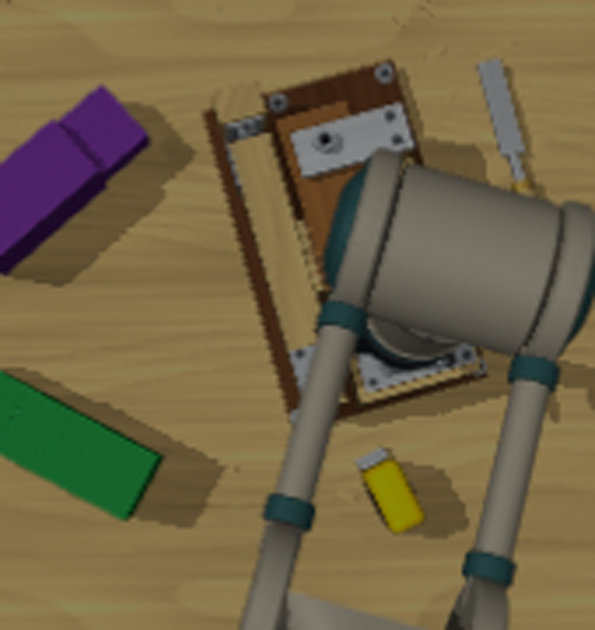

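```bash
python3 -m handwheel '[20,0,0,0,0,0,255, 34,-2,0,0,0,0,255, 40,-9,0,0,0,0,255, 47,-18,0,0,0,0,255, 53,-24,0,0,0,0,255, 60,-30,0,0,0,0,255]'; python3 - <<'E'
from model import *
plan()
T=snap("top","t5.png",(180,90,350,270,3.5)); snap("side","s5.png",(190,110,370,290,3.3))
E
```

```text
t: 7.78
ee_pos: [509.2, -49.5, 199.9]
eef_rot: [-2.431, 1.57, 0.968]
contact_force: [0.8, -0.4, 0.0]
gripper_width: 0.2
now jig [-110.7   44.8  199.9] t 7.78 F [ 0.8 -0.4  0. ] w 0.2
```

View pics/s5.png

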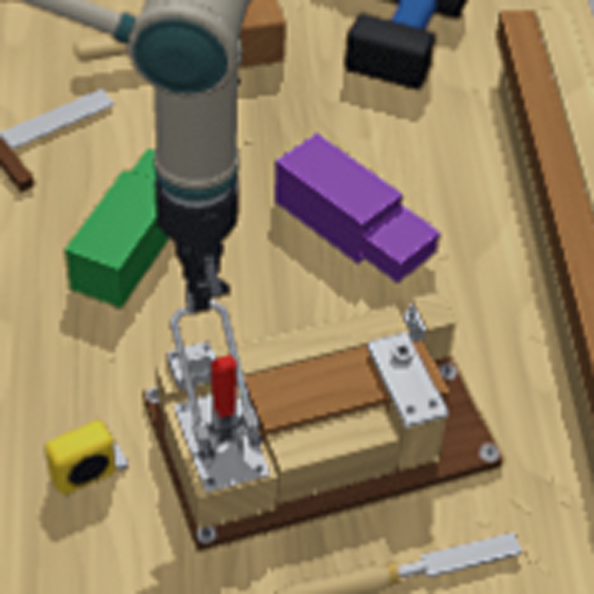

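```bash
python3 -m handwheel '[6,-6,1,0,0,0,255, 13,-10,1,0,0,0,255, 20,-14,1,0,0,0,255, 28,-18,1,0,0,0,255, 36,-21,1,0,0,0,255, 46,-24,1,0,0,0,255, 56,-26,1,0,0,0,255, 66,-27,1,0,0,0,255]'; python3 - <<'E'
from model import *
plan()
T=snap("top","t6.png",(180,90,350,270,3.5)); snap("side","s6.png",(190,110,370,290,3.3))
E
```

```text
t: 8.55
ee_pos: [499.5, -23.4, 131.8]
eef_rot: [-0.573, 1.567, 2.827]
contact_force: [0.0, 0.1, -0.3]
gripper_width: 0.0
now jig [-113.5   72.5  131.8] t 8.55 F [ 0.   0.1 -0.3] w 0.0
```

View pics/s6.png

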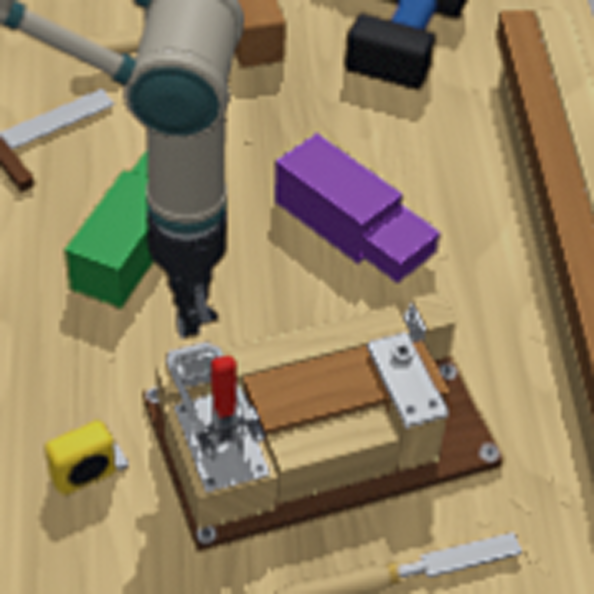

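View pics/t6.png

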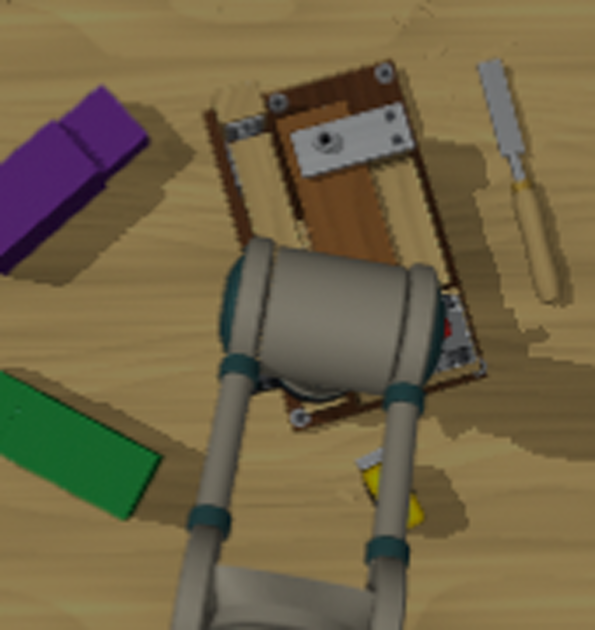

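```bash
python3 -m handwheel '[-30,0,0,0,0,0,255, -60,0,0,0,0,0,255, -62,20,0,0,0,0,255, -62,30,0,0,0,0,255, -62,30,0,0,0,0,255]'; python3 - <<'E'
from model import *
np.set_printoptions(suppress=True)
S=snap("side","s7.png",(220,190,300,270,7))
# tip corner on lever face: TCP y = corner + 14.5
path=[]
for a in (.1,.3,.5,.7,.9,1.1,1.3,1.5,1.6,1.7):
    q=lev(88,a,9); q=q+[0,14.5,0]; path.append(tuple(q.round(1).tolist()))
plan(*path)
E
```

```text
t: 9.07
ee_pos: [507.2, -54.3, 192.8]
eef_rot: [-0.329, 1.565, 3.069]
contact_force: [0.5, -0.0, -0.4]
gripper_width: 0.1
now jig [-114.7   42.2  192.1] t 9.12 F [-0.8  0.2 -0.6] w -0.3
(-112.0, -12.0, 185.7) shift [ 6.1 54.2 -2.9] turn [-0.2  0.4  0.2]
(-112.0, -29.7, 186.2) shift [ 5.5 71.9 -3. ] turn [-0.2  0.4  0.2]
(-112.0, -47.1, 183.3) shift [ 8.4 89.3 -3. ] turn [-0.2  0.4  0.2]
(-112.0, -63.6, 176.9) shift [ 14.7 105.8  -3.1] turn [-0.2  0.4  0.2]
(-112.0, -78.4, 167.3) shift [ 24.2 120.7  -3.2] turn [-0.2  0.4  0.2]
(-112.0, -91.1, 155.0) shift [ 36.5 133.4  -3.4] turn [-0.2  0.4  0.2]
(-112.0, -101.1, 140.5) shift [ 50.9 143.5  -3.5] turn [-0.2  0.4  0.2]
(-112.0, -108.0, 124.2) shift [ 67.2 150.5  -3.6] turn [-0.2  0.4  0.2]
(-112.0, -110.2, 115.6) shift [ 75.8 152.7  -3.7] turn [-0.2  0.4  0.2]
(-112.0, -111.5, 106.9) shift [ 84.5 154.   -3.8] turn [-0.2  0.4  0.2]
```

View pics/s7.png

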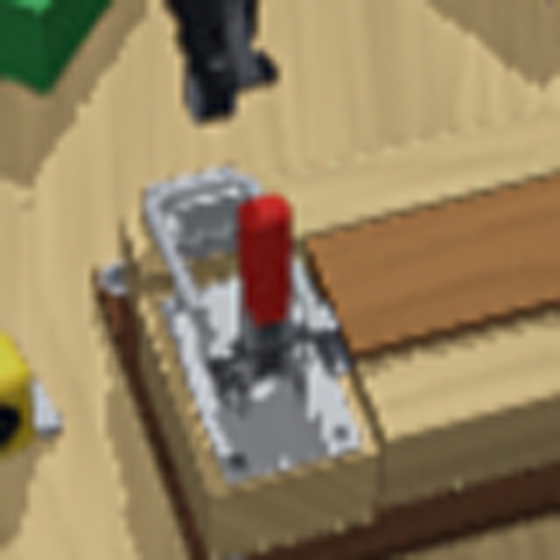

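```bash
python3 -m handwheel '[6,25,-3,0,0,0,255, 6,45,-3,0,0,0,255, 6,58,-3,0,0,0,255, 6,70,-3,0,0,0,255, 7,80,-3,0,0,0,255, 9,90,-3,0,0,0,255, 12,100,-3,0,0,0,255, 15,107,-3,0,0,0,255]'; python3 - <<'E'
from model import *
S=snap("side","s8.png",(220,190,300,270,7))
plan()
E
```

```text
t: 9.78
ee_pos: [535.8, -156.4, 176.0]
eef_rot: [-0.524, 1.561, 2.873]
contact_force: [-0.4, 1.8, 0.3]
gripper_width: 0.1
now jig [-112.4  -66.6  175.5] t 9.83 F [-0.6  0.4 -0. ] w 0.2
```

View pics/s8.png

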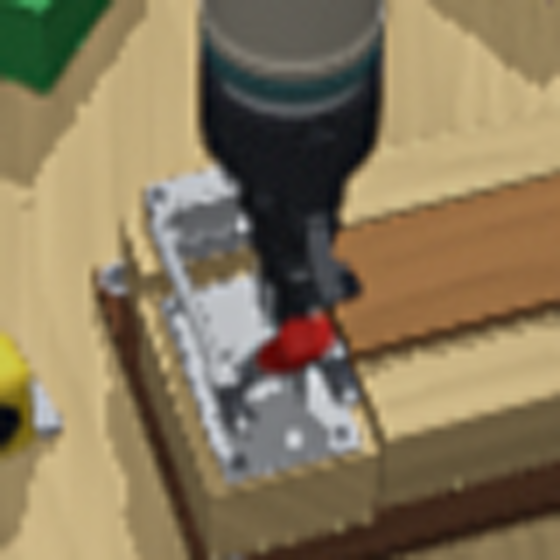

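```bash
python3 -m handwheel '[6,8,0,0,0,0,255, 11,14,0,0,0,0,255, 17,20,0,0,0,0,255, 23,25,0,0,0,0,255, 30,30,0,0,0,0,255, 37,34,0,0,0,0,255]'; python3 - <<'E'
from model import *
S=snap("side","s9.png",(220,190,300,270,7))
plan((-112,-108,124),(-112,-110,115),(-112,-111,106))
E
```

```text
t: 10.33
ee_pos: [546.0, -192.6, 139.2]
eef_rot: [0.176, 1.565, -2.71]
contact_force: [-0.4, -1.1, 5.7]
gripper_width: 0.4
now jig [-112.2 -103.2  137.7] t 10.38 F [ 2.2 -1.3  3.7] w 0.1
(-112, -108, 124) shift [13.7  4.8 -0.3] turn [-0.2  0.4 -0. ]
(-112, -110, 115) shift [22.7  6.8 -0.4] turn [-0.2  0.4 -0. ]
(-112, -111, 106) shift [31.7  7.8 -0.5] turn [-0.2  0.4 -0. ]
```

View pics/s9.png

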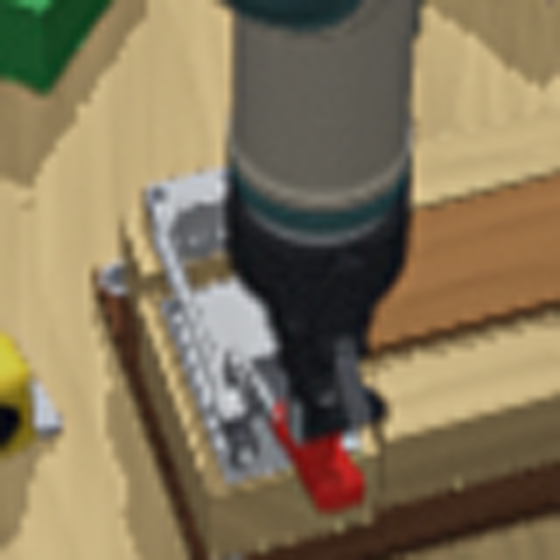

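```bash
python3 -m handwheel '[8,3,0,0,0,0,255, 15,5,0,0,0,0,255, 21,6,0,0,0,0,255, 26,7,0,0,0,0,255, 30,8,0,0,0,0,255, 33,8,0,0,0,0,255, 35,8,0,0,0,0,255]'; python3 - <<'E'
from model import *
S=snap("side","s10.png",(220,190,300,270,7))
plan()
E
```

```text
t: 10.97
ee_pos: [547.4, -200.4, 106.6]
eef_rot: [0.086, 1.565, -2.8]
contact_force: [-9.8, 4.7, 36.6]
gripper_width: -0.0
now jig [-112.5 -110.9  106.7] t 11.02 F [-5.8  2.2 22.8] w 0.2
```

View pics/s10.png

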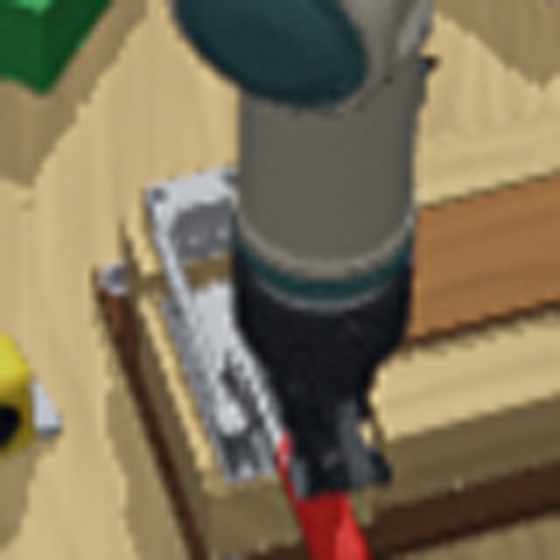

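```bash
python3 -m handwheel '[-8,0,0,0,0,0,255, -40,0,0,0,0,0,255, -80,0,0,0,0,0,255, -120,0,0,0,0,0,255, -160,0,0,0,0,0,255, -160,30,0,0,0,0,255, -160,70,0,0,0,0,255, -160,110,20,0,0,0,255]';python3 -m handwheel '[0,20,0,0,0,0,255, 0,50,0,0,0,0,255, 0,50,0,0,0,0,255, 0,50,0,0,0,0,255]'; python3 - <<'E'
from model import *
S=snap("side","s11.png",(190,110,370,290,3.3));T=snap("top","t11.png",(180,90,350,270,3.5))
S=snap("side","s12.png",(220,190,300,270,7))
print(manip.state()["contact_force"])
print({a:(proj(S,W(lev(119,a)))-[220,190])*7 for a in(1.5,1.57,1.7)}, (proj(S,W(gate(242,-7,98,0)))-[220,190])*7)
E
```

```text
t: 11.68
ee_pos: [560.3, -308.4, 267.4]
eef_rot: [0.802, 1.568, -2.08]
contact_force: [0.7, -1.5, 0.3]
gripper_width: -0.1
t: 12.02
ee_pos: [572.8, -357.5, 265.7]
eef_rot: [-0.136, 1.567, -3.02]
contact_force: [0.6, 0.2, -0.3]
gripper_width: -0.1
[-0.11298979  0.29523207 -0.99478085]
{1.5: array([343.16492683, 545.92365653]), 1.57: array([343.72337213, 558.43932114]), 1.7: array([343.63405808, 578.751636  ])} [201.61157916 210.77694944]
```

View pics/s12.png

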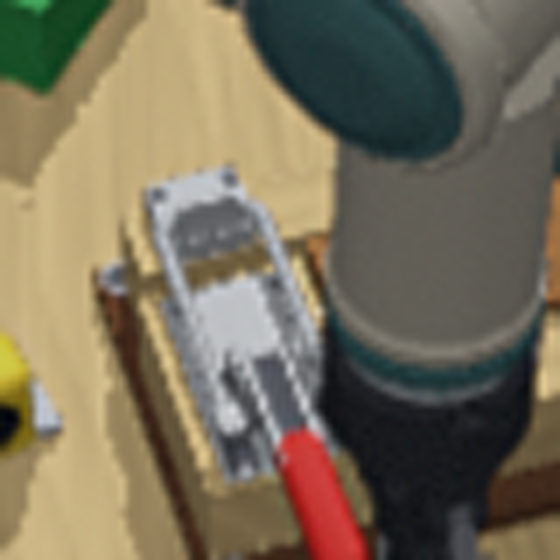

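View pics/s11.png

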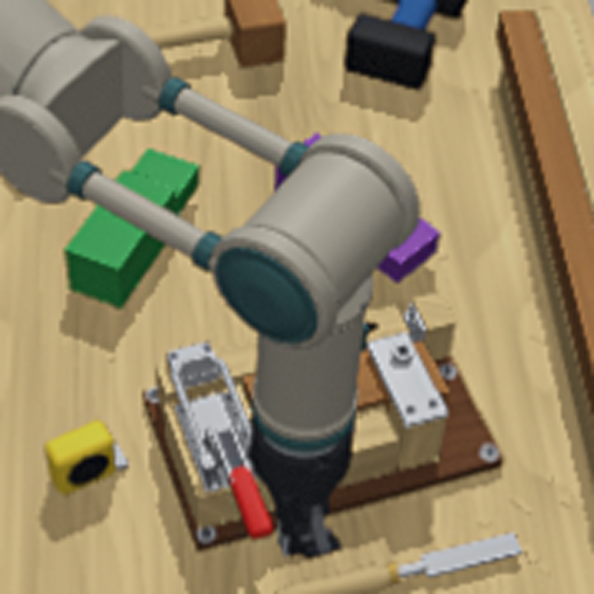

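View pics/t11.png

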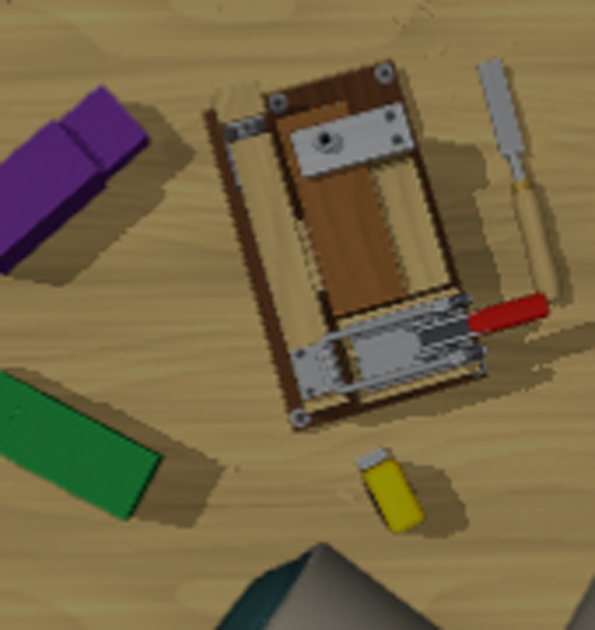

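```bash
python3 - <<'E'
from model import *
S=optics.camera("side");x0,y0,k=235,235,9
b=S["image"][:,:,::-1]; im=cv2.resize(b[y0:y0+55,x0:x0+60],None,fx=k,fy=k,interpolation=cv2.INTER_CUBIC); im2=im.copy()
for a,col in((1.5,(255,0,0)),(1.7,(0,255,0))):
  for n in(-9,9):
    for x in(-124,-100):
      q=np.array([(proj(S,W(lev(r,a,n,x)))-[x0,y0]+.5)*k for r in(46,119)]).astype(int); cv2.line(im2,q[0],q[1],col,1)
    q=np.array([(proj(S,W(lev(119,a,n,x)))-[x0,y0]+.5)*k for x in(-124,-100)]).astype(int); cv2.line(im2,q[0],q[1],col,1)
cv2.imwrite("pics/lv.png",np.vstack([im[200:],im2[200:]]) if 0 else im2)
E
```

```text
(no output)
```

View pics/lv.png

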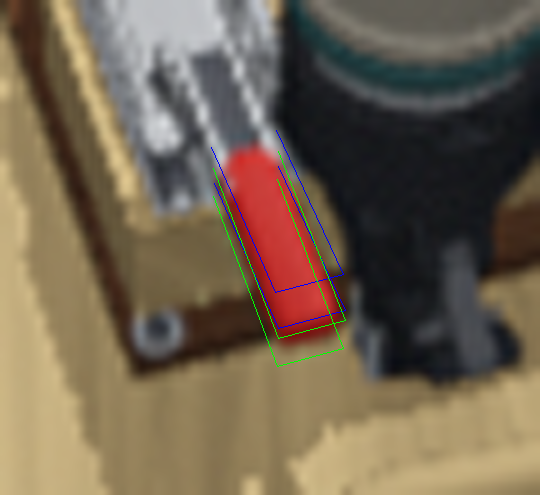

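```bash
python3 - <<'E'
from model import *
T=optics.camera("top");S=optics.camera("side")
def redmask(c,box):
    im=c["image"].astype(int);x0,y0,x1,y1=box;m=(im[...,0]>90)&(im[...,1]<.45*im[...,0])&(im[...,2]<.45*im[...,0]);k=np.zeros_like(m);k[y0:y1,x0:x1]=m[y0:y1,x0:x1];ys,xs=np.nonzero(k);return xs.mean(),ys.mean(),len(xs)
a=redmask(T,(300,160,345,195));b=redmask(S,(250,240,285,280));print(a,b)
p,d=tri(T,a[:2],S,b[:2]);print(Jg(p),d)
for n in(1.5,1.6,1.7):print(n,lev(82,n))
E
```

```text
(np.float64(325.27450980392155), np.float64(179.1764705882353), 153) (np.float64(265.6923076923077), np.float64(262.38461538461536), 156)
[-110.74360397 -118.86669059   99.08397204] 0.43013087545725126
1.5 [-112.         -118.38501006  114.1941396 ]
1.6 [-112.         -119.60013612  106.08812615]
1.7 [-112.         -119.9999406    97.90129882]
```

```bash
python3 -c "
from cell import *
s=manip.state();print(s['t'],s['contact_force']);print(job_done())"
```

```text
12.3167 [ 0.28361739 -0.10990923  0.58763403]
the job is handed in; nothing more can be done
None
```

The post is clamped in the jig and the job is handed in at 12.3 s of the 58 s allowed.

- **Gate:** I pushed it shut with the closed fingers. It came up firm at about 15 N with the fingers where they should be for a shut gate, and the pictures show the post flush along the fence.
- **Hook:** I pressed it down until it dropped, and its crossbar lies behind the keeper's lip.
- **Lever:** I threw it over to its stop, with a peak push of about 37 N on the fingertips. I then drew the arm clear.

**Last checks**
- The red grip's centre, measured from both cameras after the arm let go, is at jig z 99 mm. The model gives 98 mm at the stop and 106 mm at 1.6 rad, so the lever is past centre and staying down.
- The crossbar is on the keeper, the gate is still shut, and the wrist force is about zero.
- The tape, chisel, and green and purple posts look unmoved. I did not re-measure the other bystanders, but the arm only passed well above them.

**One disagreement:** a drawn overlay of the lever in the side picture left its angle ambiguous, since the end looked about 2 pixels short of the 1.70 rad outline. The two-camera measurement and the fingertip height at the stop both put it at about 1.7 rad.

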